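# Reload the bonder's pick-up heads in reverse order

### The arm

A 6-joint arm with a two-finger parallel gripper is mounted at the origin on the work surface. World frame = base frame: x ahead of the robot, y to its left, z up, the work surface at z = 0. Lengths are in m, angles in rad, forces in N, time in s.
With the tool pointing down it reaches from about 0.3 to 0.85 m from the base axis. Payload 5.4 kg.
Tool frame: the origin (TCP) lies at the very end of the fingers, on their centre line; the grasp point (between the pads) lies 19 mm behind it; z points along the fingers, y is the direction in which the jaws open and shut (so a half turn about z gives the same grasp; the last joint's range is limited). The gripper opens to 85 mm and grips with 20 to 120 N. Pads are 22 mm wide; open, the fingers measure 114 mm over their backs; the gripper's body (76 mm by 85 mm) begins 54 mm behind the grasp point. The pads swing forward as they close: fully open they stand 13 mm farther back than shut.
Start: joints at [-1.45, 0.158, 1.597, -0, 1.386, -0.21], TCP at [0.187, -0.544, 0.21] pointing down, gripper open.
Joint ranges: [-2.91, 2.91], [-0.94, 2.29], [0.18, 2.7], [-1.29, 4.43], [0.17, 2.64], [-3, 3]. Speed limits (rad/s): [2.57, 2.57, 3.14, 3.14, 3.14, 3.14].

### API

Orientations are given as a unit quaternion [x, y, z, w].
In Python, from station import get_state, imaging, ticket gives the robot as it stands.
- The arm moves only by the tool servo_tool, never from a script. Its argument "deltas" is a list of rows, each a list of 3 entries, a list of its own where there are three numbers: the opening, from 0 (shut) to 1 (fully open), then the shift along the tool's x, y, z in m, then the turn about the tool's z in rad. In form: [[grip, [x, y, z], roll], ...]. A call has 1 to 8 rows; each row is the pose to reach, as a shift and turn from the pose commanded when the call began, along the tool's axes at that moment; what a row does not reach only later rows make up. A row lasts 1/8 s, in which the tool goes at most 62.5 mm and 10.7 degrees, less where a joint would pass 70% of its speed; a pose out of reach is approached as far as the arm can. A call with a gripper value outside its range is refused whole. The fingers move at their own pace and stop on an object; "squeeze" is the grip in N (left out, the last holds). Time passes only in rows, so rows that repeat a pose let the fingers close. It gives the time, the measured TCP pose, the force and the opening at its end, in the units of the state.
- get_state(): the state, without advancing time (a new reading comes with each control period).
- imaging.capture(name): name is "scene" or "top"; returns a dict with "img" (400x640x3 uint8, red, green, blue), "z_map" (400x640 float32, m along the optical axis (not along the pixel's ray), 0 where there is no reading), "mtx" (3x3 intrinsics, pixels), "k1" (the pictures are not rectified: a ray, as slopes to the right and down, at radius r is drawn at 1 + k1 r^2 times it, then the intrinsics apply), "R" (3x3) and "t" (3): a world point X has camera coordinates R X + t. Camera axes: x right, y down, z forward; pixel columns grow to the right and rows downward; lengths in m; the calibration is good to about 2 mm. A picture is of the moment at which its call begins.
- ticket.sign_off(): hands the job in, once; it reports no verdict.
The state is a dict: "time": time; "joint_positions": joint angles; "dq": joint speeds; "joint_torque": joint torques, N m; "position": TCP position; "tcp_rot": TCP orientation; "ft_force": force on the tool from outside, world axes, zero at the start; "wrist_torque": the same for the moment, N m; "grip_width": opening from 0.0 (shut) to 1.0 (fully open).
Only numpy, scipy, OpenCV 4.12 (cv2) and the standard library are available. Lean on these libraries where they do the work, as an engineer would, in place of code of your own. Each camera call takes 0.05 s, during which the arm holds its last target.

### The job

Move the four pick-up heads from the grey rack into the black tray, one standing upright in each pocket, in reverse order: the head that started nearest the rack's white end goes in the pocket farthest from the tray's white end, and so on along the row, until the one that started farthest from the rack's white end stands in the pocket next to the tray's white end. Do not knock any head over on the way.

Things in the scene. Friction and masses are not known exactly. Their poses are not given: they have to be found in the camera images.
- head_red: The pick-up head with the red collar, loose, 74 mm tall, round, standing upright, about 0.12 kg. Origin at the centre of its underside, z up along its axis. From the bottom: dark steel foot 32 mm across (0 to 8 mm up), bare metal body 22 mm across (8 to 40 mm), coloured collar 28 mm across (40 to 58 mm, the place to grip), thin brass neck and white nozzle (58 to 74 mm).
- head_blue: The pick-up head with the blue collar, loose, 74 mm tall, round, standing upright, about 0.12 kg. Origin at the centre of its underside, z up along its axis. From the bottom: dark steel foot 32 mm across (0 to 8 mm up), bare metal body 22 mm across (8 to 40 mm), coloured collar 28 mm across (40 to 58 mm, the place to grip), thin brass neck and white nozzle (58 to 74 mm).
- head_yellow: The pick-up head with the yellow collar, loose, 74 mm tall, round, standing upright, about 0.12 kg. Origin at the centre of its underside, z up along its axis. From the bottom: dark steel foot 32 mm across (0 to 8 mm up), bare metal body 22 mm across (8 to 40 mm), coloured collar 28 mm across (40 to 58 mm, the place to grip), thin brass neck and white nozzle (58 to 74 mm).
- head_green: The pick-up head with the green collar, loose, 74 mm tall, round, standing upright, about 0.12 kg. Origin at the centre of its underside, z up along its axis. From the bottom: dark steel foot 32 mm across (0 to 8 mm up), bare metal body 22 mm across (8 to 40 mm), coloured collar 28 mm across (40 to 58 mm, the place to grip), thin brass neck and white nozzle (58 to 74 mm).
- base_red: The red disc, 50 mm across and 4 mm thick, fixed on the grey rack, on which the red head stands at the start. Origin at the centre of its underside, 10 mm above the table. It does not move, so it goes on showing where in the row that head came from. The four discs stand in a random order.
- base_blue: The blue disc, 50 mm across and 4 mm thick, fixed on the grey rack, on which the blue head stands at the start. Origin at the centre of its underside, 10 mm above the table. It does not move, so it goes on showing where in the row that head came from. The four discs stand in a random order.
- base_yellow: The yellow disc, 50 mm across and 4 mm thick, fixed on the grey rack, on which the yellow head stands at the start. Origin at the centre of its underside, 10 mm above the table. It does not move, so it goes on showing where in the row that head came from. The four discs stand in a random order.
- base_green: The green disc, 50 mm across and 4 mm thick, fixed on the grey rack, on which the green head stands at the start. Origin at the centre of its underside, 10 mm above the table. It does not move, so it goes on showing where in the row that head came from. The four discs stand in a random order.
- rack: Fixed dark grey metal rack where the heads start: plate 70 (x) by 250 (y) by 10 mm, 5 mm wide rails on its long edges up to 18 mm above the table. Origin at its centre at table height, z up. Discs in a row at y = +90, +30, -30, -90 mm, x = 0. White block (18 mm high) at its +y end, y = 125 to 147 mm. At the robot's left or right, turned up to 0.4 rad.
- tray: Fixed black tray, empty at first, 66 (x) by 246 mm (y), opposite the rack, turned up to 0.4 rad. Origin at its centre at table height, z up. Four square pockets at y = +90, +30, -30, -90 mm, x = 0, 54 mm wide inside; floor (grey spot) 4 mm above the table, walls 6 mm thick, up to 14 mm. White block (18 mm high) at its +y end, y = 123 to 145 mm.

How it is judged:
By the outcome, as a careful person would: the job done as asked, in the order asked, and still so for the second after the job is handed in, with the robot touching nothing.
It also fails if it takes over 99 s, if anything falls off the work surface, if the arm or the gripper's body presses on something with over 40 N, if the wrist force passes 120 N, or if a joint passes its speed limit or range.

## Working session

There is one attempt and no reset: what is moved stays moved. The work goes in short steps, Python scripts to look and compute and a tool call to move; the robot and the scene stay as the last step left them, time stands still between calls to the robot, and variables do not carry over. Pictures are saved under pics/ and viewed, and the job is handed in when it is done.

Besides the shell and the picture viewer there is one more tool, called after ">>>" by a JSON object that holds its "name" and its "arguments". servo_tool: Moves the arm, as the interface text tells. Its arguments: {"type":"object","properties":{"deltas":{"type":"array"},"squeeze":{"type":"number"}},"required":["deltas"]}

```bash
ls; mkdir -p pics; python3 - <<'E'
from station import get_state, imaging
import cv2,numpy as np
s=get_state();print(s)
for n in("scene","top"):
    c=imaging.capture(n);cv2.imwrite(f"pics/{n}0.png",c["img"][:,:,::-1]);np.savez(f"{n}0.npz",**c)
    print(n,c["mtx"],c["k1"],c["R"],c["t"])
E
```

```text
pics
{'time': 0.0, 'joint_positions': array([-1.45008483e+00,  1.59077173e-01,  1.59826701e+00,  1.65875380e-06,
        1.38616306e+00, -2.10079499e-01]), 'dq': array([-3.81132789e-04, -1.15868656e-03,  5.69597436e-04, -3.42977318e-05,
       -1.12899324e-03,  7.19766659e-04]), 'joint_torque': array([-2.06905141e-03, -3.96023333e+01, -3.31422186e+01, -4.81969691e-04,
        8.50057084e-03,  1.14189132e-05]), 'position': array([ 0.18666719, -0.54317475,  0.20888371]), 'tcp_rot': array([ 9.86352890e-01,  1.64642219e-01,  4.35757093e-05, -9.56299736e-04]), 'ft_force': array([ 0.49427472, -0.62342385,  0.83793456]), 'wrist_torque': array([ 0.03107887, -0.03807085, -0.0394207 ]), 'grip_width': 0.9999817433107798}
scene [[500.45546639   0.         316.59172823]
 [  0.         500.45546639 202.13442897]
 [  0.           0.           1.        ]] -0.08708357731421847 [[ 0.00457674  0.99980084  0.01942516]
 [ 0.71990196  0.0101883  -0.69400098]
 [-0.69406067  0.01716048 -0.71971196]] [-0.00865864 -0.35991067  1.44467556]
top [[516.54924941   0.         313.05373524]
 [  0.         516.54924941 199.87018963]
 [  0.           0.           1.        ]] -0.04973402803161473 [[-0.00499074 -0.99985888 -0.01604075]
 [-0.99368074  0.00675735 -0.11203986]
 [ 0.11213244  0.01538022 -0.99357424]] [-0.00288464  0.51488624  1.14241607]
```

View pics/top0.png

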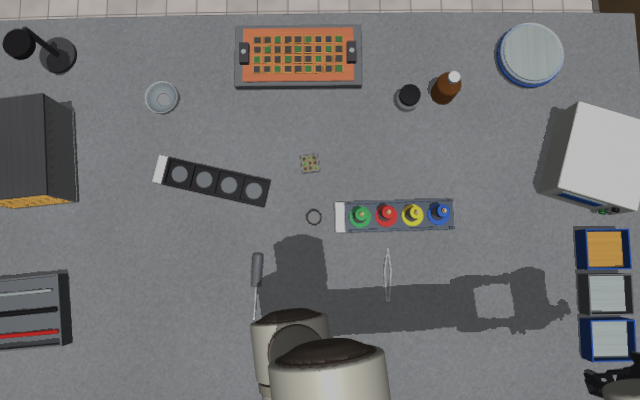

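View pics/scene0.png

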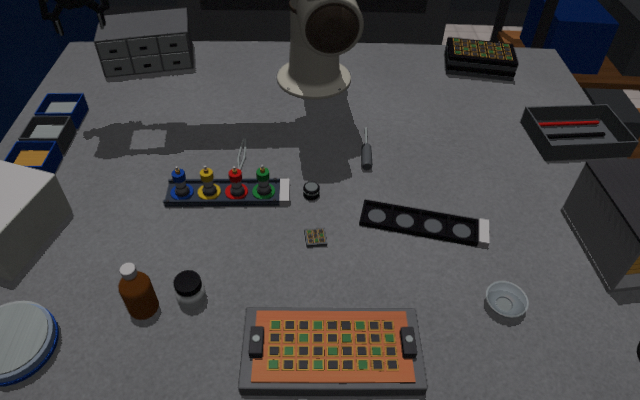

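```bash
cat > h.py <<'E'
import numpy as np,cv2
def rays(c,uv):
    p=cv2.undistortPoints(np.asarray(uv,float).reshape(-1,1,2),c["mtx"],np.array([float(c["k1"]),0,0,0,0]))[:,0]
    # note: model is forward distortion x_d=x(1+k1 r^2), same as OpenCV
    return np.c_[p,np.ones(len(p))]
def onplane(c,uv,z):
    d=rays(c,uv)@c["R"]; o=-c["R"].T@c["t"]
    return o+d*((z-o[2])/d[:,2])[:,None]
def cloud(c,mask=None):
    if mask is None: mask=c["z_map"]>0
    v,u=np.nonzero(mask&(c["z_map"]>0)); z=c["z_map"][v,u]
    P=rays(c,np.c_[u,v])*z[:,None]
    return (P-c["t"])@c["R"],u,v
def proj(c,P):
    rv=cv2.Rodrigues(np.asarray(c["R"]))[0]
    return cv2.projectPoints(np.asarray(P,float).reshape(-1,1,3),rv,c["t"],c["mtx"],np.array([float(c["k1"]),0,0,0,0]))[0][:,0]
E
python3 - <<'E'
from h import *
C={n:dict(np.load(f"{n}0.npz")) for n in("scene","top")}
roi={"top":((330,190,460,240),(150,145,275,212)),"scene":((160,160,295,212),(355,195,495,250))}
for n,c in C.items():
    hsv=cv2.cvtColor(c["img"],cv2.COLOR_RGB2HSV)
    P=np.zeros((400,640,3))*np.nan
    p,u,v=cloud(c);P[v,u]=p
    a=roi[n][0];m=np.zeros((400,640),bool);m[a[1]:a[3],a[0]:a[2]]=1
    for name,(lo,hi) in dict(red=(-8,8),yellow=(22,35),green=(50,85),blue=(100,125)).items():
        h=hsv[...,0].astype(int);h=np.where(h>170,h-180,h)
        k=m&(h>=lo)&(h<=hi)&(hsv[...,1]>120)
        q=P[k];z=q[:,2]
        col=q[(z>.05)&(z<.085)];dis=q[(z>.005)&(z<.022)]
        r=[name,len(col),len(dis)]
        for g in(col,dis):
            if len(g)>5:
                (cx,cy),rr=cv2.minEnclosingCircle(g[:,:2].astype(np.float32)); r+=[np.round([cx,cy,rr,np.median(g[:,2])],4)]
        print(n,*r)
    # tray spots
    a=roi[n][1];sub=c["img"][a[1]:a[3],a[0]:a[2]].astype(int)
    g=cv2.cvtColor(c["img"],cv2.COLOR_RGB2GRAY)[a[1]:a[3],a[0]:a[2]]
    cv2.imwrite(f"pics/{n}tray.png",cv2.resize(c["img"][a[1]:a[3],a[0]:a[2],::-1],None,fx=5,fy=5,interpolation=cv2.INTER_CUBIC))
    a=roi[n][0]
    cv2.imwrite(f"pics/{n}rack.png",cv2.resize(c["img"][a[1]:a[3],a[0]:a[2],::-1],None,fx=5,fy=5,interpolation=cv2.INTER_CUBIC))
E
```

```text
scene red 136 161 [ 0.4858 -0.1668  0.0154  0.0699] [ 0.4783 -0.1717  0.0292  0.0142]
scene yellow 142 166 [ 0.482  -0.1737  0.0679  0.0712] [ 0.4787 -0.2344  0.0311  0.014 ]
scene green 119 157 [ 0.4823 -0.1103  0.0148  0.0706] [ 0.4771 -0.1104  0.0292  0.0139]
scene blue 138 194 [ 0.4886 -0.2884  0.0147  0.0704] [ 0.4984 -0.1993  0.1188  0.0139]
top red 112 186 [ 0.4835 -0.1677  0.0139  0.0722] [ 0.4798 -0.1727  0.0253  0.0139]
top yellow 128 162 [ 0.4823 -0.174   0.068   0.0721] [ 0.4812 -0.2314  0.0248  0.0147]
top green 102 150 [ 0.4793 -0.1116  0.0138  0.0713] [ 0.4778 -0.1119  0.0241  0.0136]
top blue 115 174 [ 0.4851 -0.2891  0.0145  0.0716] [ 0.4827 -0.2916  0.0255  0.0145]
```

```bash
python3 - <<'E'
import cv2,numpy as np
a=[cv2.imread(f"pics/{n}.png") for n in("toptray","toprack","scenetray","scenerack")]
w=700;cv2.imwrite("pics/m1.png",np.zeros((1,1)))
h=[cv2.resize(i,(400,int(i.shape[0]*400/i.shape[1]))) for i in a]
H=max(i.shape[0] for i in h);h=[cv2.copyMakeBorder(i,0,H-i.shape[0],0,0,0) for i in h]
cv2.imwrite("pics/m1.png",np.vstack([np.hstack(h[:2]),np.hstack(h[2:])]))
E
```

```text
[ WARN:0@0.044] global loadsave.cpp:1063 imwrite_ Unsupported depth image for selected encoder is fallbacked to CV_8U.
```

View pics/m1.png

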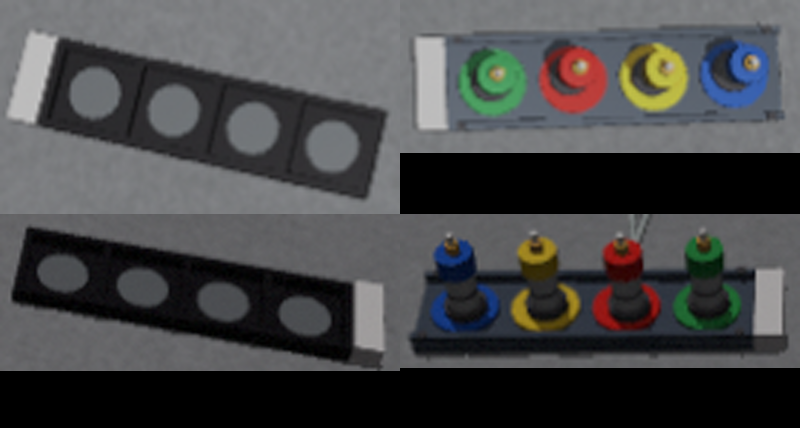

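```bash
python3 - <<'E'
from h import *
C={n:dict(np.load(f"{n}0.npz")) for n in("scene","top")}
roi={"top":(150,145,275,212),"scene":(355,195,495,250)}
for n,c in C.items():
    a=roi[n];g=cv2.cvtColor(c["img"],cv2.COLOR_RGB2GRAY)[a[1]:a[3],a[0]:a[2]]
    b=(g>(75 if n=="top" else 50)).astype(np.uint8)
    N,l,st,ce=cv2.connectedComponentsWithStats(b,connectivity=4)
    pts=[ce[i]+a[:2] for i in range(1,N) if 100<st[i,4]<600 and st[i,2]<40 and st[i,3]<27]
    W=onplane(c,pts,.004);W=W[np.argsort(W[:,1])]
    print(n,[s[4] for s in st]);print(W.round(4))
    if len(W)==4:
        d=W[3]-W[0];d/=np.hypot(*d[:2]);ctr=W.mean(0);print("ctr",ctr.round(4),"dir",d.round(4),"yaw",np.arctan2(-d[0],d[1]),np.diff(W[:,:2],axis=0))
    # head collars: per-colour with disc pixels; fit collars by medians
    p,u,v=cloud(c)
    hsv=cv2.cvtColor(c["img"],cv2.COLOR_RGB2HSV)
    for nm,c0 in dict(green=(.479,-.1117),red=(.483,-.168),yellow=(.4815,-.2300),blue=(.485,-.289)).items():
        k=(np.hypot(p[:,0]-c0[0],p[:,1]-c0[1])<.03)&(p[:,2]>.0655)&(p[:,2]<.076)
        q=p[k]; (x,y),r=cv2.minEnclosingCircle(q[:,:2].astype(np.float32))
        k2=(np.hypot(p[:,0]-c0[0],p[:,1]-c0[1])<.03)&(p[:,2]>.079); q2=p[k2]
        print(n,nm,len(q),np.round([x,y,r],4),"mean",q[:,:2].mean(0).round(4),"noz",len(q2),q2.mean(0).round(4))
E
```

```text
scene [np.int32(2481), np.int32(4463), np.int32(183), np.int32(188), np.int32(190), np.int32(195)]
[[0.5408 0.1342 0.004 ]
 [0.5542 0.1927 0.004 ]
 [0.568  0.2511 0.004 ]
 [0.5817 0.3098 0.004 ]]
ctr [0.5612 0.2219 0.004 ] dir [ 0.227   0.9739 -0.    ] yaw -0.22903416685351893 [[0.01340217 0.05847105]
 [0.01376964 0.05841383]
 [0.01375563 0.05867536]]
scene green 97 [ 0.4819 -0.1106  0.0149] mean [ 0.4852 -0.1098] noz 18 [ 0.4814 -0.1104  0.0828]
scene red 104 [ 0.4855 -0.168   0.0155] mean [ 0.4899 -0.168 ] noz 21 [ 0.4865 -0.1685  0.0828]
scene yellow 103 [ 0.4851 -0.2275  0.0148] mean [ 0.4885 -0.2274] noz 18 [ 0.4852 -0.2283  0.0837]
scene blue 105 [ 0.4881 -0.2892  0.0147] mean [ 0.4914 -0.2877] noz 17 [ 0.4886 -0.289   0.0842]
top [np.int32(2117), np.int32(5410), np.int32(206), np.int32(209), np.int32(215), np.int32(218)]
[[0.5407 0.1332 0.004 ]
 [0.5545 0.1917 0.004 ]
 [0.5681 0.2499 0.004 ]
 [0.5818 0.3086 0.004 ]]
ctr [0.5613 0.2209 0.004 ] dir [0.2281 0.9736 0.    ] yaw -0.23016567146952244 [[0.01377839 0.0584101 ]
 [0.01357655 0.05824302]
 [0.0137377  0.05871803]]
top green 104 [ 0.4793 -0.1116  0.0138] mean [ 0.4788 -0.1114] noz 13 [ 0.4792 -0.1112  0.0834]
top red 111 [ 0.4837 -0.1676  0.0139] mean [ 0.4832 -0.1672] noz 16 [ 0.4836 -0.1671  0.0837]
top yellow 113 [ 0.4826 -0.229   0.0143] mean [ 0.4824 -0.2285] noz 14 [ 0.4826 -0.2292  0.083 ]
top blue 113 [ 0.4851 -0.2891  0.0145] mean [ 0.4851 -0.2884] noz 14 [ 0.4857 -0.289   0.0835]
```

```bash
cat > d.py <<'E'
import sys,numpy as np
from station import get_state
from scipy.spatial.transform import Rotation as Ro
def d(x,y,z,a,n=1):
    s=get_state();R=Ro.from_quat(s["tcp_rot"]).as_matrix()
    e=R.T@(np.array([x,y,z])-s["position"]); cur=np.arctan2(R[1,1],R[0,1])
    w=(a-cur+np.pi/2)%np.pi-np.pi/2
    print("t",round(s["time"],2),"pos",s["position"].round(4),"tilt",R[:,2].round(3),"q",s["joint_positions"].round(2))
    print("delta",e.round(4),"roll",round(-w,4),"F",s["ft_force"].round(1),"grip",round(s["grip_width"],3))
if __name__=="__main__": d(*map(float,sys.argv[1:5]))
E
python3 d.py .480 -.111 .15 .033
```

```text
t 0.1 pos [ 0.1867 -0.5433  0.209 ] tilt [-0.     0.002 -1.   ] q [-1.45  0.16  1.6   0.    1.39 -0.21]
delta [ 0.4178 -0.3134  0.0597] roll -1.273 F [-0.2 -0.1 -0.2] grip 1.002
```

>>> {"name": "servo_tool", "arguments": {"deltas": [[0.65,[0.05,-0.038,0.0],-0.16],[0.65,[0.1,-0.076,0.0],-0.32],[0.65,[0.15,-0.114,0.0],-0.48],[0.65,[0.2,-0.152,0.0],-0.64],[0.65,[0.25,-0.19,0.0],-0.8],[0.65,[0.3,-0.228,0.0],-0.96],[0.65,[0.36,-0.27,0.01],-1.12],[0.65,[0.405,-0.3034,0.03],-1.273]], "squeeze": 40}}

```text
time: 1.1
position: [0.4673, -0.1316, 0.1834]
tcp_rot: [0.693, 0.721, 0.0, 0.001]
ft_force: [1.0, -0.7, -0.2]
grip_width: 0.648
```

```bash
python3 d.py .480 -.111 .15 .033
```

```text
t 1.1 pos [ 0.4673 -0.1316  0.1834] tilt [ 0.002 -0.001 -1.   ] q [-0.52 -0.06  1.87 -0.    1.32 -0.56]
delta [0.0201 0.0134 0.0334] roll 0.0053 F [ 1.  -0.7 -0.2] grip 0.648
```

>>> {"name": "servo_tool", "arguments": {"deltas": [[0.65,[0.01,0.007,0.017],0.0],[0.65,[0.02,0.0134,0.033],0.0],[0.65,[0.02,0.0134,0.033],0.0]]}}

```text
time: 1.48
position: [0.4773, -0.1125, 0.1482]
tcp_rot: [0.696, 0.718, -0.001, -0.002]
ft_force: [-1.1, -1.1, 0.9]
grip_width: 0.652
```

```bash
python3 d.py .480 -.111 .044 .033; python3 - <<'E'
from h import *
from station import imaging
for n in("scene","top"):
    c=imaging.capture(n); im=c["img"]; 
    a=(380,560,0,0)
    s=im[120:240,150:350] if n=="scene" else im[150:270,280:480]
    cv2.imwrite(f"pics/{n}1.png",cv2.resize(s[:,:,::-1],None,fx=4,fy=4,interpolation=cv2.INTER_CUBIC))
E
```

```text
t 1.48 pos [ 0.4773 -0.1125  0.1482] tilt [-0.003  0.001 -1.   ] q [-0.48 -0.    1.89 -0.    1.25 -0.51]
delta [0.0013 0.0031 0.1042] roll -0.0009 F [-1.1 -1.1  0.9] grip 0.652
```

View pics/scene1.png

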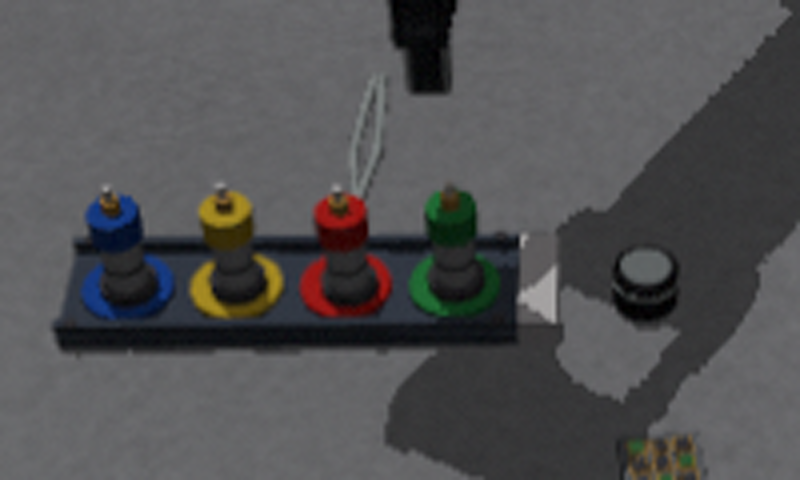

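>>> {"name": "servo_tool", "arguments": {"deltas": [[0.65,[0.0,0.002,0.01],0.0],[0.65,[0.001,0.002,0.025],0.0],[0.65,[0.001,0.002,0.04],0.0],[0.65,[0.001,0.002,0.045],0.0],[0.65,[0.001,0.002,0.045],0.0]]}}

```text
time: 2.2
position: [0.4801, -0.1115, 0.1043]
tcp_rot: [0.695, 0.719, -0.0, -0.001]
ft_force: [0.9, -0.1, 1.0]
grip_width: 0.648
```

```bash
python3 d.py .480 -.111 .044 .033; python3 - <<'E'
from h import *
from station import imaging,get_state
p=get_state()["position"]
for n in("scene","top"):
    c=imaging.capture(n); im=c["img"].copy()
    print(n,proj(c,[p,p-[0,0,.0]]).round(1)[0])
    if n=="scene":
        o=(150,120)
        s=cv2.resize(im[120:240,150:350,::-1],None,fx=4,fy=4,interpolation=cv2.INTER_CUBIC)
        q=(proj(c,[p])[0]-o)*4;cv2.circle(s,tuple(int(i) for i in q),3,(255,0,255),-1)
        cv2.imwrite("pics/scene2.png",s)
E
```

```text
t 2.2 pos [ 0.4801 -0.1115  0.1043] tilt [-0.001  0.001 -1.   ] q [-0.47  0.06  1.93  0.    1.16 -0.51]
delta [ 0.0004 -0.0001  0.0603] roll 0.0 F [ 0.9 -0.1  1. ] grip 0.648
scene [260.6 159.8]
top [362.5 211.9]
```

View pics/scene2.png

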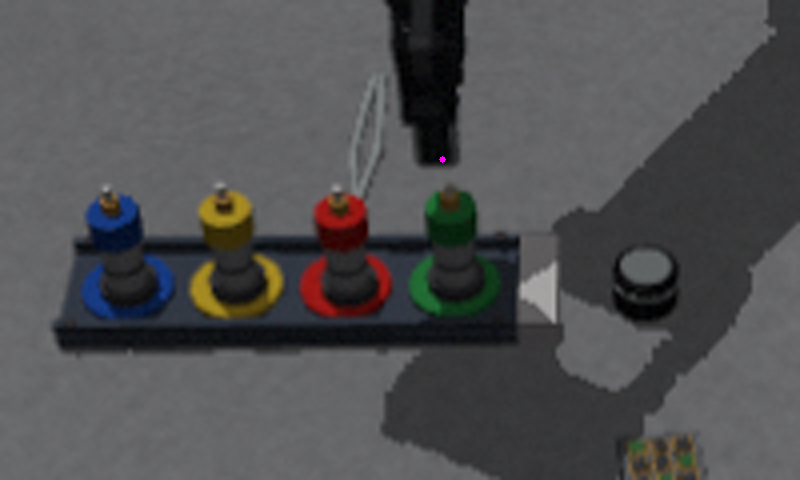

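>>> {"name": "servo_tool", "arguments": {"deltas": [[0.65,[0.0,0.0,0.02],0.0],[0.65,[0.0,0.0,0.04],0.0],[0.65,[0.0,0.0,0.055],0.0],[0.65,[0.0,0.0,0.06],0.0],[0.65,[0.0,0.0,0.06],0.0],[0.5,[0.0,0.0,0.06],0.0],[0.4,[0.0,0.0,0.06],0.0],[0.37,[0.0,0.0,0.06],0.0]]}}

```text
time: 3.3
position: [0.4808, -0.1118, 0.0453]
tcp_rot: [0.695, 0.719, 0.0, 0.0]
ft_force: [0.1, -0.6, -0.7]
grip_width: 0.372
```

>>> {"name": "servo_tool", "arguments": {"deltas": [[0.3,[0.0,0.0,0.0],0.0],[0.2,[0.0,0.0,0.0],0.0],[0.2,[0.0,0.0,0.0],0.0],[0.2,[0.0,0.0,0.0],0.0]]}}

```text
time: 3.8
position: [0.4807, -0.1118, 0.0454]
tcp_rot: [0.695, 0.719, -0.0, 0.0]
ft_force: [-1.5, -0.4, 6.4]
grip_width: 0.294
```

```bash
python3 d.py .480 -.111 .044 .033
```

```text
t 3.8 pos [ 0.4807 -0.1118  0.0454] tilt [ 0. -0. -1.] q [-0.47  0.15  1.96 -0.    1.03 -0.51]
delta [ 0.0009 -0.0007  0.0014] roll 0.0001 F [-1.5 -0.4  6.4] grip 0.294
```

>>> {"name": "servo_tool", "arguments": {"deltas": [[0.2,[0.0,0.0,-0.01],0.0],[0.2,[0.0,0.0,-0.03],0.0],[0.2,[0.0,0.0,-0.055],0.0],[0.2,[0.0,0.0,-0.08],0.0],[0.2,[0.0,0.0,-0.1],0.0],[0.2,[0.0,0.0,-0.11],0.0],[0.2,[0.0,0.0,-0.11],0.0]]}}

```text
time: 4.68
position: [0.4808, -0.1117, 0.1553]
tcp_rot: [0.695, 0.719, 0.0, 0.001]
ft_force: [-1.2, -0.7, -0.8]
grip_width: 0.289
```

```bash
python3 d.py .541 .1337 .155 -.23;cat > snap.py <<'E'
from h import *
from station import imaging
import sys
c=imaging.capture("scene");a=cv2.resize(c["img"][110:270,150:510,::-1],None,fx=2.2,fy=2.2)
cv2.imwrite(f"pics/{sys.argv[1]}.png",a)
E
python3 snap.py s3
```

```text
t 4.67 pos [ 0.4808 -0.1117  0.1553] tilt [ 0.001 -0.    -1.   ] q [-0.47 -0.01  1.88  0.    1.26 -0.51]
delta [2.433e-01 6.830e-02 2.000e-04] roll 0.263 F [-1.2 -0.7 -0.8] grip 0.289
```

View pics/s3.png

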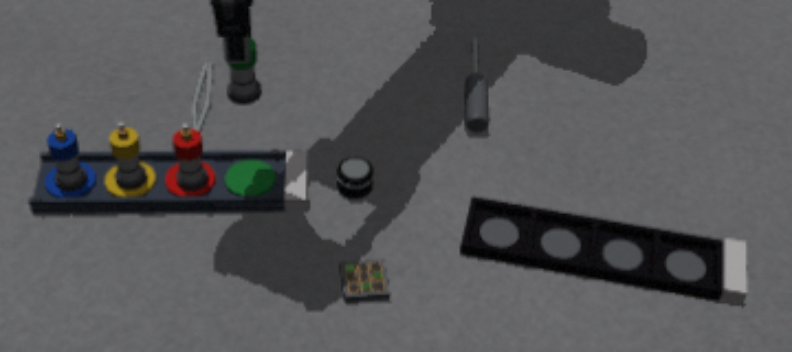

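>>> {"name": "servo_tool", "arguments": {"deltas": [[0.2,[0.02,0.006,0.0],0.03],[0.2,[0.06,0.017,0.0],0.07],[0.2,[0.11,0.031,0.0],0.12],[0.2,[0.16,0.045,0.0],0.17],[0.2,[0.205,0.057,0.0],0.22],[0.2,[0.233,0.065,0.0],0.25],[0.2,[0.243,0.068,0.0],0.263],[0.2,[0.243,0.068,0.0],0.263]]}}

```text
time: 5.72
position: [0.5399, 0.1333, 0.154]
tcp_rot: [0.783, 0.622, -0.001, -0.0]
ft_force: [0.3, -0.4, -1.3]
grip_width: 0.293
```

```bash
python3 d.py .541 .1337 .036 -.23
```

```text
t 5.72 pos [0.5399 0.1333 0.154 ] tilt [-0.002 -0.    -1.   ] q [ 0.02  0.16  1.71 -0.    1.27  0.25]
delta [0.0008 0.0011 0.118 ] roll 0.0009 F [ 0.3 -0.4 -1.3] grip 0.293
```

>>> {"name": "servo_tool", "arguments": {"deltas": [[0.2,[0.0,0.0,0.02],0.0],[0.2,[0.0,0.0,0.05],0.0],[0.2,[0.0,0.0,0.08],0.0],[0.2,[0.0,0.0,0.1],0.0],[0.2,[0.0,0.0,0.11],0.0],[0.2,[0.0,0.0,0.115],0.0],[0.2,[0.0,0.0,0.118],0.0],[0.2,[0.0,0.0,0.118],0.0]]}}

```text
time: 6.72
position: [0.5409, 0.1334, 0.0374]
tcp_rot: [0.784, 0.621, 0.0, 0.0]
ft_force: [0.3, 0.5, -0.6]
grip_width: 0.292
```

```bash
python3 d.py .541 .1337 .036 -.23; python3 snap.py s4
```

```text
t 6.72 pos [0.5409 0.1334 0.0374] tilt [ 0.001 -0.    -1.   ] q [ 0.02  0.31  1.78 -0.    1.05  0.25]
delta [0.0003 0.     0.0014] roll 0.0 F [ 0.3  0.5 -0.6] grip 0.292
```

View pics/s4.png

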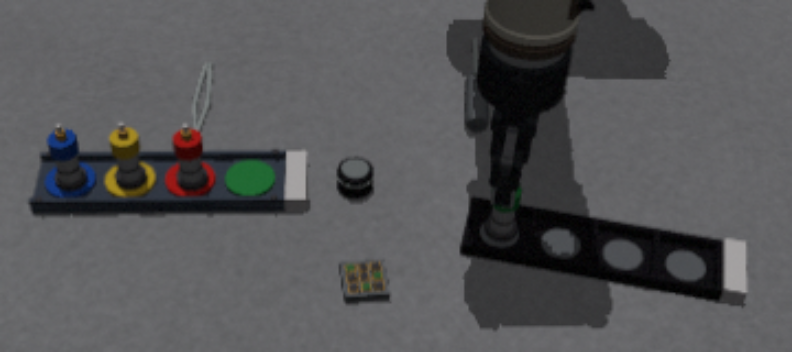

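>>> {"name": "servo_tool", "arguments": {"deltas": [[0.2,[0.0,0.0,0.001],0.0],[0.2,[0.0,0.0,0.0018],0.0],[0.2,[0.0,0.0,0.0018],0.0],[0.34,[0.0,0.0,0.0018],0.0],[0.4,[0.0,0.0,0.0018],0.0],[0.5,[0.0,0.0,0.0018],0.0],[0.65,[0.0,0.0,0.0018],0.0],[0.65,[0.0,0.0,0.0018],0.0]]}}

```text
time: 7.78
position: [0.5405, 0.1335, 0.0351]
tcp_rot: [0.784, 0.621, 0.0, 0.0]
ft_force: [-0.4, -1.0, 0.7]
grip_width: 0.65
```

>>> {"name": "servo_tool", "arguments": {"deltas": [[0.65,[0.0,0.0,-0.01],0.0],[0.65,[0.0,0.0,-0.03],0.0],[0.65,[0.0,0.0,-0.06],0.0],[0.65,[0.0,0.0,-0.09],0.0],[0.65,[0.0,0.0,-0.115],0.0],[0.65,[0.0,0.0,-0.12],0.0]]}}

```text
time: 8.52
position: [0.5421, 0.1335, 0.1578]
tcp_rot: [0.784, 0.621, 0.002, 0.001]
ft_force: [-1.1, 0.5, 0.9]
grip_width: 0.645
```

```bash
python3 d.py .4845 -.1678 .155 .033
```

```text
t 8.53 pos [0.5421 0.1335 0.1578] tilt [ 0.005  0.    -1.   ] q [0.03 0.16 1.71 0.   1.28 0.26]
delta [-0.3065  0.0126  0.0025] roll -0.263 F [-1.1  0.5  0.9] grip 0.645
```

>>> {"name": "servo_tool", "arguments": {"deltas": [[0.65,[-0.03,0.001,0.0],-0.03],[0.65,[-0.08,0.003,0.0],-0.07],[0.65,[-0.135,0.006,0.0],-0.12],[0.65,[-0.19,0.008,0.0],-0.16],[0.65,[-0.245,0.01,0.0],-0.21],[0.65,[-0.285,0.012,0.0],-0.25],[0.65,[-0.306,0.0126,0.0],-0.263],[0.65,[-0.306,0.0126,0.0],-0.263]]}}

```text
time: 9.52
position: [0.4822, -0.1682, 0.1543]
tcp_rot: [0.696, 0.718, -0.0, -0.001]
ft_force: [0.9, 1.2, 0.1]
grip_width: 0.651
```

```bash
python3 d.py .4845 -.1678 .0453 .033; python3 snap.py s5
```

```text
t 9.53 pos [ 0.4822 -0.1682  0.1543] tilt [-0.001  0.001 -1.   ] q [-0.57  0.04  1.83 -0.    1.27 -0.6 ]
delta [0.0003 0.0024 0.109 ] roll -0.0027 F [0.9 1.2 0.1] grip 0.651
```

View pics/s5.png

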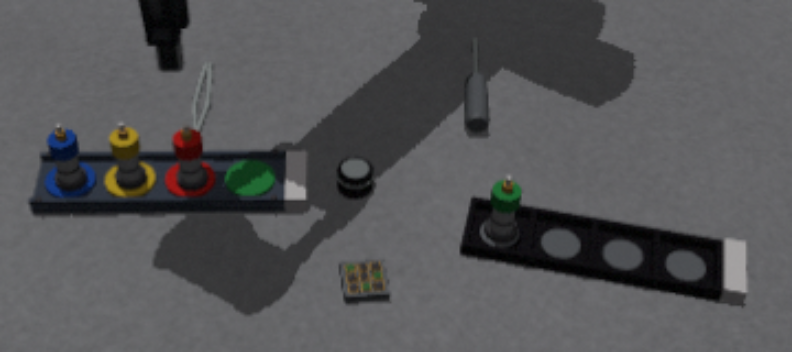

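Green stands upright in the pocket farthest from the tray's white end (500,225); the gripper is over red. Descending 0.109 m.

>>> {"name": "servo_tool", "arguments": {"deltas": [[0.65,[0.0,0.001,0.02],0.0],[0.65,[0.0,0.001,0.05],0.0],[0.65,[0.0,0.001,0.08],0.0],[0.65,[0.0,0.001,0.1],0.0],[0.65,[0.0,0.001,0.109],0.0],[0.65,[0.0,0.001,0.109],0.0],[0.5,[0.0,0.001,0.109],0.0],[0.4,[0.0,0.001,0.109],0.0]]}}

```text
time: 10.58
position: [0.4847, -0.1677, 0.0471]
tcp_rot: [0.695, 0.719, 0.0, 0.001]
ft_force: [-0.3, -0.1, -0.3]
grip_width: 0.402
```

>>> {"name": "servo_tool", "arguments": {"deltas": [[0.36,[0.0,0.0,0.0],0.0],[0.3,[0.0,0.0,0.0],0.0],[0.2,[0.0,0.0,0.0],0.0],[0.2,[0.0,0.0,0.0],0.0],[0.2,[0.0,0.0,0.0],0.0]]}}

```text
time: 11.2
position: [0.4843, -0.1677, 0.0468]
tcp_rot: [0.695, 0.719, -0.0, 0.0]
ft_force: [-1.8, 0.3, 7.0]
grip_width: 0.289
```

>>> {"name": "servo_tool", "arguments": {"deltas": [[0.2,[0.0,0.0,-0.01],0.0],[0.2,[0.0,0.0,-0.03],0.0],[0.2,[0.0,0.0,-0.055],0.0],[0.2,[0.0,0.0,-0.08],0.0],[0.2,[0.0,0.0,-0.1],0.0],[0.2,[0.0,0.0,-0.115],0.0],[0.2,[0.0,0.0,-0.115],0.0]]}}

```text
time: 12.08
position: [0.4846, -0.1677, 0.1622]
tcp_rot: [0.695, 0.719, 0.0, 0.001]
ft_force: [0.1, -0.3, -1.6]
grip_width: 0.29
```

```bash
python3 d.py .5543 .1922 .155 -.23; python3 snap.py s6
```

```text
t 12.07 pos [ 0.4846 -0.1677  0.1622] tilt [ 0.002 -0.001 -1.   ] q [-0.57  0.04  1.82  0.    1.28 -0.6 ]
delta [0.3574 0.0815 0.0069] roll 0.263 F [ 0.1 -0.3 -1.6] grip 0.29
```

View pics/s6.png

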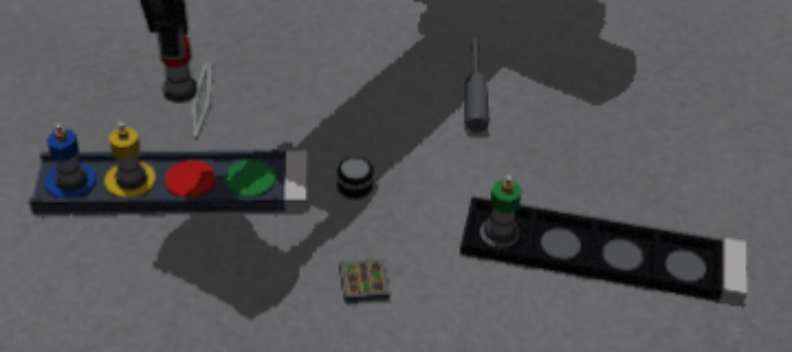

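>>> {"name": "servo_tool", "arguments": {"deltas": [[0.2,[0.025,0.006,0.0],0.02],[0.2,[0.075,0.017,0.0],0.06],[0.2,[0.13,0.03,0.0],0.1],[0.2,[0.185,0.042,0.0],0.14],[0.2,[0.24,0.055,0.0],0.18],[0.2,[0.295,0.067,0.0],0.22],[0.2,[0.335,0.076,0.0],0.25],[0.2,[0.352,0.08,0.0],0.263]]}}

```text
time: 13.12
position: [0.5513, 0.1894, 0.1593]
tcp_rot: [0.783, 0.622, -0.001, -0.001]
ft_force: [-0.2, -0.6, -1.5]
grip_width: 0.289
```

```bash
python3 d.py .5543 .1922 .0375 -.23
```

```text
t 13.12 pos [0.5513 0.1894 0.1593] tilt [-0.003  0.    -1.   ] q [0.12 0.22 1.63 0.   1.3  0.35]
delta [0.0035 0.0027 0.1218] roll 0.002 F [-0.2 -0.6 -1.5] grip 0.289
```

>>> {"name": "servo_tool", "arguments": {"deltas": [[0.2,[0.004,0.001,0.02],0.0],[0.2,[0.004,0.001,0.05],0.0],[0.2,[0.004,0.001,0.08],0.0],[0.2,[0.004,0.001,0.09],0.0],[0.2,[0.004,0.001,0.1],0.0],[0.2,[0.004,0.001,0.1],0.0]]}}

```text
time: 13.88
position: [0.5541, 0.1905, 0.0608]
tcp_rot: [0.784, 0.621, -0.0, -0.0]
ft_force: [0.0, 0.5, -2.2]
grip_width: 0.29
```

```bash
python3 d.py .5543 .1922 .0372 -.23
```

```text
t 13.88 pos [0.5541 0.1905 0.0608] tilt [-0.001 -0.    -1.   ] q [ 0.13  0.34  1.69 -0.    1.11  0.36]
delta [ 0.0017 -0.0001  0.0236] roll -0.0003 F [ 0.   0.5 -2.2] grip 0.29
```

>>> {"name": "servo_tool", "arguments": {"deltas": [[0.2,[0.0015,0.0,0.01],0.0],[0.2,[0.0015,0.0,0.018],0.0],[0.2,[0.0015,0.0,0.0225],0.0],[0.2,[0.0015,0.0,0.0243],0.0],[0.2,[0.0015,0.0,0.0243],0.0]]}}

```text
time: 14.5
position: [0.5548, 0.1923, 0.037]
tcp_rot: [0.784, 0.621, 0.0, 0.0]
ft_force: [-0.7, -0.3, -0.8]
grip_width: 0.29
```

>>> {"name": "servo_tool", "arguments": {"deltas": [[0.34,[0.0,0.0,0.0],0.0],[0.4,[0.0,0.0,0.0],0.0],[0.5,[0.0,0.0,0.0],0.0],[0.65,[0.0,0.0,0.0],0.0],[0.65,[0.0,0.0,-0.01],0.0],[0.65,[0.0,0.0,-0.035],0.0],[0.65,[0.0,0.0,-0.07],0.0],[0.65,[0.0,0.0,-0.11],0.0]]}}

```text
time: 15.5
position: [0.5542, 0.1922, 0.1482]
tcp_rot: [0.784, 0.621, -0.0, -0.0]
ft_force: [-0.3, 0.7, -0.3]
grip_width: 0.653
```

```bash
python3 d.py .4835 -.2285 .155 .033;python3 snap.py s7
```

```text
t 15.5 pos [0.5542 0.1922 0.1482] tilt [-0. -0. -1.] q [ 0.13  0.24  1.63 -0.    1.27  0.36]
delta [-0.4258  0.027  -0.0068] roll -0.263 F [-0.3  0.7 -0.3] grip 0.653
```

View pics/s7.png

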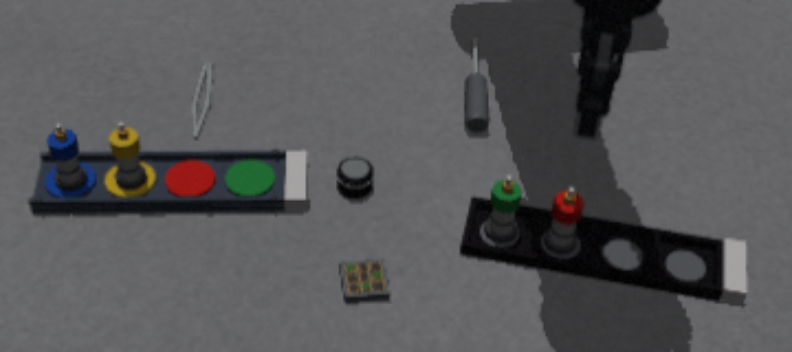

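>>> {"name": "servo_tool", "arguments": {"deltas": [[0.65,[-0.03,0.002,-0.004],-0.02],[0.65,[-0.085,0.006,-0.006],-0.06],[0.65,[-0.14,0.009,-0.006],-0.1],[0.65,[-0.195,0.012,-0.006],-0.13],[0.65,[-0.25,0.016,-0.006],-0.17],[0.65,[-0.305,0.02,-0.006],-0.21],[0.65,[-0.36,0.023,-0.006],-0.24],[0.65,[-0.4,0.0255,-0.006],-0.263]]}}

```text
time: 16.55
position: [0.4878, -0.2054, 0.1537]
tcp_rot: [0.696, 0.718, 0.0, 0.001]
ft_force: [0.3, 0.1, 0.0]
grip_width: 0.652
```

>>> {"name": "servo_tool", "arguments": {"deltas": [[0.65,[0.018,0.0,0.0],0.0],[0.65,[0.018,0.0,0.0],0.0],[0.65,[0.018,0.0,0.0],0.0]]}}

```text
time: 16.92
position: [0.4879, -0.1841, 0.153]
tcp_rot: [0.695, 0.719, 0.0, 0.0]
ft_force: [-0.3, 0.9, -0.2]
grip_width: 0.651
```

```bash
python3 d.py .4835 -.2285 .0458 .033
```

```text
t 16.93 pos [ 0.4879 -0.1841  0.153 ] tilt [ 0. -0. -1.] q [-0.59  0.07  1.81 -0.    1.26 -0.63]
delta [-0.0442 -0.0059  0.1072] roll 0.0018 F [-0.3  0.9 -0.2] grip 0.651
```

I shifted +18 mm the wrong way along tool x. It was harmless at this height, so I'm correcting it now.

>>> {"name": "servo_tool", "arguments": {"deltas": [[0.65,[-0.015,-0.002,0.0],0.0],[0.65,[-0.035,-0.005,0.0],0.0],[0.65,[-0.044,-0.006,0.0],0.0],[0.65,[-0.044,-0.006,0.0],0.0],[0.65,[-0.044,-0.006,0.02],0.0],[0.65,[-0.044,-0.006,0.04],0.0],[0.65,[-0.044,-0.006,0.045],0.0],[0.65,[-0.044,-0.006,0.045],0.0]]}}

```text
time: 17.92
position: [0.483, -0.229, 0.1079]
tcp_rot: [0.695, 0.719, 0.0, -0.0]
ft_force: [-0.3, -0.2, -0.2]
grip_width: 0.652
```

```bash
python3 d.py .4835 -.2285 .0458 .033
```

```text
t 17.93 pos [ 0.483  -0.229   0.1079] tilt [-0.  0. -1.] q [-0.67  0.16  1.81  0.    1.18 -0.7 ]
delta [0.0005 0.0005 0.0621] roll 0.0002 F [-0.3 -0.2 -0.2] grip 0.652
```

>>> {"name": "servo_tool", "arguments": {"deltas": [[0.65,[0.0,0.0005,0.02],0.0],[0.65,[0.0,0.0005,0.045],0.0],[0.65,[0.0,0.0005,0.062],0.0],[0.65,[0.0,0.0005,0.062],0.0],[0.5,[0.0,0.0005,0.062],0.0],[0.4,[0.0,0.0005,0.062],0.0],[0.36,[0.0,0.0005,0.062],0.0],[0.3,[0.0,0.0005,0.062],0.0]]}}

```text
time: 18.92
position: [0.4838, -0.2296, 0.0465]
tcp_rot: [0.695, 0.719, -0.0, 0.0]
ft_force: [-1.3, 0.6, 3.7]
grip_width: 0.302
```

>>> {"name": "servo_tool", "arguments": {"deltas": [[0.2,[0.0,0.0,0.0],0.0],[0.2,[0.0,0.0,0.0],0.0],[0.2,[0.0,0.0,0.0],0.0]]}}

```text
time: 19.3
position: [0.4839, -0.2297, 0.0467]
tcp_rot: [0.695, 0.719, -0.0, 0.001]
ft_force: [-2.0, 0.5, 5.3]
grip_width: 0.293
```

>>> {"name": "servo_tool", "arguments": {"deltas": [[0.2,[0.0,0.0,-0.01],0.0],[0.2,[0.0,0.0,-0.03],0.0],[0.2,[0.0,0.0,-0.055],0.0],[0.2,[0.0,0.0,-0.08],0.0],[0.2,[0.0,0.0,-0.1],0.0],[0.2,[0.0,0.0,-0.115],0.0],[0.2,[0.0,0.0,-0.115],0.0]]}}

```text
time: 20.18
position: [0.4842, -0.2296, 0.1619]
tcp_rot: [0.695, 0.719, 0.0, 0.001]
ft_force: [-0.0, -1.0, -1.2]
grip_width: 0.293
```

```bash
python3 d.py .568 .2505 .16 -.23; python3 snap.py s8
```

```text
t 20.18 pos [ 0.4842 -0.2296  0.1619] tilt [ 0.002 -0.001 -1.   ] q [-0.67  0.1   1.76  0.    1.28 -0.7 ]
delta [0.4771 0.0996 0.0014] roll 0.263 F [-0.  -1.  -1.2] grip 0.293
```

View pics/s8.png

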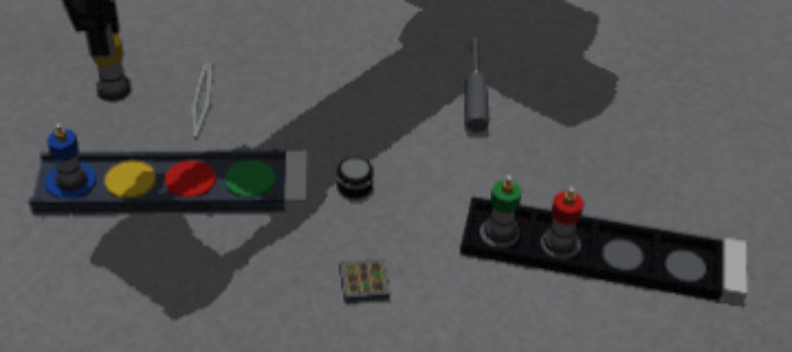

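Yellow is held upright (foot at 113,85). I'm carrying it to the third pocket.

>>> {"name": "servo_tool", "arguments": {"deltas": [[0.2,[0.025,0.005,0.0],0.02],[0.2,[0.075,0.016,0.0],0.05],[0.2,[0.13,0.027,0.0],0.08],[0.2,[0.185,0.039,0.0],0.11],[0.2,[0.24,0.05,0.0],0.14],[0.2,[0.295,0.062,0.0],0.17],[0.2,[0.35,0.073,0.0],0.2],[0.2,[0.395,0.083,0.0],0.23]]}}

```text
time: 21.22
position: [0.5525, 0.1705, 0.1592]
tcp_rot: [0.773, 0.634, -0.001, -0.001]
ft_force: [1.1, -0.4, -1.0]
grip_width: 0.292
```

```bash
python3 d.py .568 .2505 .16 -.23
```

```text
t 21.23 pos [0.5525 0.1705 0.1592] tilt [-0.002 -0.    -1.   ] q [0.09 0.21 1.64 0.   1.29 0.29]
delta [ 0.0815 -0.0005 -0.0008] roll 0.033 F [ 1.1 -0.4 -1. ] grip 0.292
```

>>> {"name": "servo_tool", "arguments": {"deltas": [[0.2,[0.03,0.0,0.0],0.01],[0.2,[0.06,0.0,0.0],0.025],[0.2,[0.078,0.0,0.0],0.033],[0.2,[0.081,0.0,0.0],0.033],[0.2,[0.081,0.0,0.02],0.033],[0.2,[0.081,0.0,0.05],0.033],[0.2,[0.081,0.0,0.08],0.033],[0.2,[0.081,0.0,0.09],0.033]]}}

```text
time: 22.22
position: [0.5668, 0.2461, 0.067]
tcp_rot: [0.784, 0.621, -0.003, -0.001]
ft_force: [-0.9, 0.7, -1.2]
grip_width: 0.286
```

```bash
python3 d.py .568 .2505 .0372 -.23
```

```text
t 22.23 pos [0.5668 0.2461 0.067 ] tilt [-0.006 -0.002 -1.   ] q [ 0.21  0.41  1.58 -0.    1.15  0.45]
delta [0.0046 0.0003 0.0298] roll -0.0012 F [-0.9  0.7 -1.2] grip 0.286
```

>>> {"name": "servo_tool", "arguments": {"deltas": [[0.2,[0.004,0.0,0.005],0.0],[0.2,[0.004,0.0,0.01],0.0],[0.2,[0.004,0.0,0.015],0.0],[0.2,[0.004,0.0,0.015],0.0]]}}

```text
time: 22.72
position: [0.5702, 0.2517, 0.0558]
tcp_rot: [0.784, 0.621, -0.0, -0.0]
ft_force: [0.4, -0.4, -1.6]
grip_width: 0.29
```

```bash
python3 d.py .568 .2505 .0370 -.23
```

```text
t 22.73 pos [0.5702 0.2517 0.0558] tilt [-0. -0. -1.] q [ 0.22  0.44  1.58 -0.    1.13  0.45]
delta [-0.0016 -0.0018  0.0188] roll 0.0001 F [ 0.4 -0.4 -1.6] grip 0.29
```

>>> {"name": "servo_tool", "arguments": {"deltas": [[0.2,[-0.0015,-0.0015,0.008],0.0],[0.2,[-0.0015,-0.0015,0.014],0.0],[0.2,[-0.0015,-0.0015,0.018],0.0],[0.2,[-0.0015,-0.0015,0.0188],0.0],[0.2,[-0.0015,-0.0015,0.0188],0.0]]}}

```text
time: 23.35
position: [0.5685, 0.2506, 0.0371]
tcp_rot: [0.784, 0.621, 0.0, 0.0]
ft_force: [-0.2, 0.1, -2.6]
grip_width: 0.288
```

>>> {"name": "servo_tool", "arguments": {"deltas": [[0.34,[0.0,0.0,0.0],0.0],[0.4,[0.0,0.0,0.0],0.0],[0.5,[0.0,0.0,0.0],0.0],[0.65,[0.0,0.0,0.0],0.0],[0.65,[0.0,0.0,-0.01],0.0],[0.65,[0.0,0.0,-0.035],0.0],[0.65,[0.0,0.0,-0.07],0.0],[0.65,[0.0,0.0,-0.115],0.0]]}}

```text
time: 24.35
position: [0.5677, 0.2504, 0.1529]
tcp_rot: [0.784, 0.621, -0.001, -0.0]
ft_force: [1.0, -0.1, -0.4]
grip_width: 0.648
```

```bash
python3 d.py .4865 -.289 .155 .033;python3 snap.py s9
```

```text
t 24.35 pos [0.5677 0.2504 0.1529] tilt [-0.001 -0.    -1.   ] q [0.22 0.32 1.52 0.   1.3  0.45]
delta [-0.5437  0.0439 -0.0018] roll -0.263 F [ 1.  -0.1 -0.4] grip 0.648
```

View pics/s9.png

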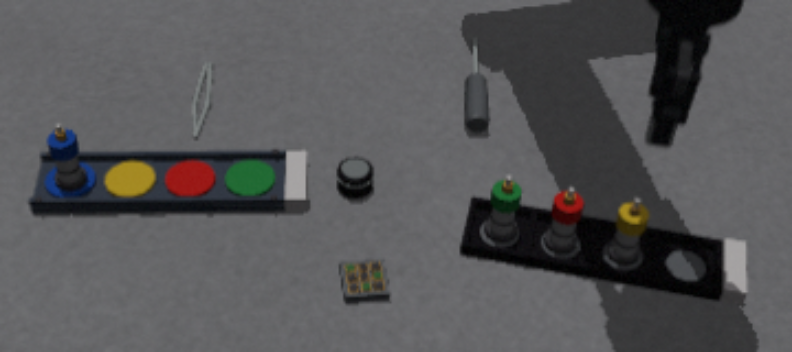

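Yellow stands in the third pocket (625,250). Next is blue.

>>> {"name": "servo_tool", "arguments": {"deltas": [[0.65,[-0.03,0.002,0.0],-0.02],[0.65,[-0.085,0.007,0.0],-0.05],[0.65,[-0.14,0.011,0.0],-0.07],[0.65,[-0.195,0.016,0.0],-0.1],[0.65,[-0.25,0.02,0.0],-0.13],[0.65,[-0.305,0.025,0.0],-0.15],[0.65,[-0.36,0.029,0.0],-0.18],[0.65,[-0.415,0.0335,0.0],-0.2]]}}

```text
time: 25.4
position: [0.5063, -0.1631, 0.1529]
tcp_rot: [0.717, 0.697, 0.0, 0.001]
ft_force: [0.7, -1.0, -0.4]
grip_width: 0.649
```

```bash
python3 d.py .4865 -.289 .155 .033
```

```text
t 25.4 pos [ 0.5063 -0.1631  0.1529] tilt [ 0.002 -0.001 -1.   ] q [-0.54  0.1   1.78  0.    1.26 -0.51]
delta [-0.1265 -0.0161 -0.002 ] roll -0.0623 F [ 0.7 -1.  -0.4] grip 0.649
```

>>> {"name": "servo_tool", "arguments": {"deltas": [[0.65,[-0.04,-0.005,0.0],-0.02],[0.65,[-0.085,-0.011,0.0],-0.05],[0.65,[-0.115,-0.015,0.0],-0.062],[0.65,[-0.126,-0.016,0.0],-0.062],[0.65,[-0.126,-0.016,0.0],-0.062],[0.65,[-0.126,-0.016,0.02],-0.062],[0.65,[-0.126,-0.016,0.04],-0.062],[0.65,[-0.126,-0.016,0.045],-0.062]]}}

```text
time: 26.4
position: [0.4862, -0.2844, 0.1056]
tcp_rot: [0.695, 0.719, 0.0, -0.002]
ft_force: [0.3, 0.1, 0.7]
grip_width: 0.651
```

>>> {"name": "servo_tool", "arguments": {"deltas": [[0.65,[0.0,0.0,0.0],0.0],[0.65,[0.0,0.0,0.0],0.0]]}}

```text
time: 26.65
position: [0.4873, -0.2867, 0.1081]
tcp_rot: [0.696, 0.718, 0.0, 0.001]
ft_force: [-0.9, 0.0, 0.0]
grip_width: 0.648
```

```bash
python3 d.py .4865 -.289 .046 .033
```

```text
t 26.65 pos [ 0.4873 -0.2867  0.1081] tilt [ 0.001 -0.001 -1.   ] q [-0.75  0.23  1.72  0.    1.19 -0.78]
delta [-0.0022 -0.001   0.0621] roll -0.0005 F [-0.9  0.   0. ] grip 0.648
```

>>> {"name": "servo_tool", "arguments": {"deltas": [[0.65,[-0.002,0.0,0.02],0.0],[0.65,[-0.002,0.0,0.045],0.0],[0.65,[-0.002,0.0,0.062],0.0],[0.65,[-0.002,0.0,0.062],0.0],[0.5,[-0.002,0.0,0.062],0.0],[0.4,[-0.002,0.0,0.062],0.0],[0.36,[-0.002,0.0,0.062],0.0],[0.3,[-0.002,0.0,0.062],0.0]]}}

```text
time: 27.65
position: [0.487, -0.2891, 0.0458]
tcp_rot: [0.696, 0.718, -0.0, 0.001]
ft_force: [-0.9, 0.9, 3.6]
grip_width: 0.304
```

>>> {"name": "servo_tool", "arguments": {"deltas": [[0.2,[0.0,0.0,0.0],0.0],[0.2,[0.0,0.0,0.0],0.0],[0.2,[0.0,0.0,0.0],0.0]]}}

```text
time: 28.02
position: [0.487, -0.2891, 0.0458]
tcp_rot: [0.696, 0.718, -0.0, 0.001]
ft_force: [-1.6, 1.5, 5.2]
grip_width: 0.291
```

>>> {"name": "servo_tool", "arguments": {"deltas": [[0.2,[0.0,0.0,-0.01],0.0],[0.2,[0.0,0.0,-0.03],0.0],[0.2,[0.0,0.0,-0.055],0.0],[0.2,[0.0,0.0,-0.08],0.0],[0.2,[0.0,0.0,-0.1],0.0],[0.2,[0.0,0.0,-0.115],0.0],[0.2,[0.0,0.0,-0.115],0.0]]}}

```text
time: 28.9
position: [0.4873, -0.2891, 0.1612]
tcp_rot: [0.696, 0.718, 0.0, 0.001]
ft_force: [-0.5, 0.0, -1.9]
grip_width: 0.293
```

```bash
python3 d.py .5817 .3092 .16 -.23; python3 snap.py s10
```

```text
t 28.9 pos [ 0.4873 -0.2891  0.1612] tilt [ 0.002 -0.002 -1.   ] q [-0.75  0.18  1.68  0.    1.29 -0.78]
delta [5.950e-01 1.135e-01 4.000e-04] roll 0.2621 F [-0.5  0.  -1.9] grip 0.293
```

View pics/s10.png

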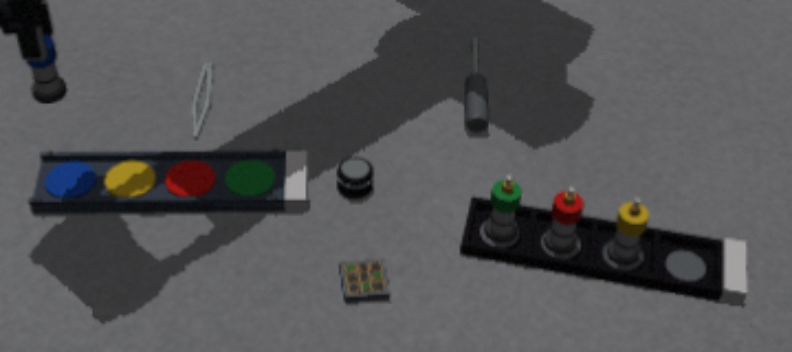

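>>> {"name": "servo_tool", "arguments": {"deltas": [[0.2,[0.025,0.005,0.0],0.015],[0.2,[0.075,0.014,0.0],0.035],[0.2,[0.13,0.025,0.0],0.06],[0.2,[0.185,0.035,0.0],0.085],[0.2,[0.24,0.046,0.0],0.11],[0.2,[0.295,0.056,0.0],0.135],[0.2,[0.345,0.066,0.0],0.16],[0.2,[0.385,0.0735,0.0],0.17]]}}

```text
time: 29.95
position: [0.547, 0.1007, 0.1585]
tcp_rot: [0.754, 0.657, -0.001, -0.001]
ft_force: [0.7, 0.1, -2.0]
grip_width: 0.294
```

```bash
python3 d.py .5817 .3092 .16 -.23
```

```text
t 29.95 pos [0.547  0.1007 0.1585] tilt [-0.002  0.    -1.   ] q [-0.04  0.16  1.7   0.    1.28  0.1 ]
delta [ 0.2113  0.0058 -0.0015] roll 0.0926 F [ 0.7  0.1 -2. ] grip 0.294
```

>>> {"name": "servo_tool", "arguments": {"deltas": [[0.2,[0.04,0.001,0.0],0.02],[0.2,[0.085,0.002,0.0],0.04],[0.2,[0.13,0.0035,0.0],0.06],[0.2,[0.17,0.0045,0.0],0.075],[0.2,[0.198,0.0055,0.0],0.09],[0.2,[0.209,0.0058,0.0],0.0926],[0.2,[0.209,0.0058,0.0],0.0926],[0.2,[0.209,0.0058,0.0],0.0926]]}}

```text
time: 30.95
position: [0.5823, 0.3035, 0.1596]
tcp_rot: [0.784, 0.621, -0.001, 0.0]
ft_force: [0.7, -0.6, -1.6]
grip_width: 0.289
```

```bash
python3 d.py .5817 .3092 .0366 -.23
```

```text
t 30.95 pos [0.5823 0.3035 0.1596] tilt [-0.001 -0.001 -1.   ] q [ 0.3   0.4   1.4  -0.    1.34  0.53]
delta [ 0.0055 -0.0018  0.123 ] roll -0.0015 F [ 0.7 -0.6 -1.6] grip 0.289
```

>>> {"name": "servo_tool", "arguments": {"deltas": [[0.2,[0.005,-0.001,0.015],0.0],[0.2,[0.005,-0.001,0.04],0.0],[0.2,[0.005,-0.001,0.07],0.0],[0.2,[0.005,-0.001,0.09],0.0],[0.2,[0.005,-0.001,0.1],0.0],[0.2,[0.005,-0.001,0.1],0.0],[0.2,[0.005,-0.001,0.1],0.0]]}}

```text
time: 31.82
position: [0.5835, 0.3102, 0.0614]
tcp_rot: [0.784, 0.621, 0.001, 0.0]
ft_force: [-0.4, -0.4, -0.2]
grip_width: 0.291
```

```bash
python3 d.py .5817 .3092 .0363 -.23
```

```text
t 31.82 pos [0.5835 0.3102 0.0614] tilt [ 0.002  0.001 -1.   ] q [0.31 0.51 1.46 0.   1.17 0.54]
delta [-0.0014 -0.0016  0.0251] roll -0.0006 F [-0.4 -0.4 -0.2] grip 0.291
```

>>> {"name": "servo_tool", "arguments": {"deltas": [[0.2,[-0.001,-0.001,0.01],0.0],[0.2,[-0.001,-0.001,0.018],0.0],[0.2,[-0.001,-0.001,0.023],0.0],[0.2,[-0.001,-0.001,0.025],0.0],[0.2,[-0.001,-0.001,0.025],0.0]]}}

```text
time: 32.45
position: [0.5813, 0.3095, 0.036]
tcp_rot: [0.784, 0.621, 0.0, -0.0]
ft_force: [-3.3, -0.7, 5.7]
grip_width: 0.29
```

>>> {"name": "servo_tool", "arguments": {"deltas": [[0.34,[0.0,0.0,0.0],0.0],[0.4,[0.0,0.0,0.0],0.0],[0.5,[0.0,0.0,0.0],0.0],[0.65,[0.0,0.0,0.0],0.0],[0.65,[0.0,0.0,-0.01],0.0],[0.65,[0.0,0.0,-0.035],0.0],[0.65,[0.0,0.0,-0.07],0.0],[0.65,[0.0,0.0,-0.115],0.0]]}}

```text
time: 33.45
position: [0.5807, 0.3089, 0.1509]
tcp_rot: [0.784, 0.621, -0.001, -0.0]
ft_force: [-0.9, 0.6, 0.0]
grip_width: 0.648
```

>>> {"name": "servo_tool", "arguments": {"deltas": [[0.65,[-0.02,-0.02,-0.02],0.0],[0.65,[-0.05,-0.06,-0.04],0.0],[0.65,[-0.09,-0.1,-0.04],0.0],[0.65,[-0.12,-0.13,-0.04],0.0],[0.65,[-0.12,-0.13,-0.04],0.0],[0.65,[-0.12,-0.13,-0.04],0.0],[0.65,[-0.12,-0.13,-0.04],0.0]]}}

```text
time: 34.33
position: [0.4284, 0.2224, 0.1906]
tcp_rot: [0.784, 0.621, 0.001, 0.0]
ft_force: [-0.3, 0.4, 0.2]
grip_width: 0.652
```

```bash
python3 d.py .5817 .3092 .0363 -.23;python3 snap.py s11; python3 - <<'E'
from h import *
from station import imaging
for n in("scene","top"):
    c=imaging.capture(n);p,u,v=cloud(c)
    if n=="top":cv2.imwrite("pics/t11.png",c["img"][:,:,::-1])
    for nm,c0 in dict(green=(.541,.1337),red=(.5543,.1922),yellow=(.568,.2505),blue=(.5817,.3092)).items():
        k=(np.hypot(p[:,0]-c0[0],p[:,1]-c0[1])<.025)&(p[:,2]>.069)
        print(n,nm,k.sum(),(p[k].mean(0)-[*c0,0]).round(4), p[k][:,2].max().round(4))
E
```

```text
t 34.33 pos [0.4284 0.2224 0.1906] tilt [ 0.001  0.    -1.   ] q [ 0.23 -0.07  1.87  0.    1.34  0.46]
delta [0.1194 0.1292 0.1545] roll -0.0004 F [-0.3  0.4  0.2] grip 0.652
scene green 19 [0.0013 0.0007 0.0736] 0.0792
scene red 19 [ 0.0026 -0.001   0.0734] 0.0802
scene yellow 20 [ 0.002  -0.0013  0.0726] 0.079
scene blue 19 [ 0.0007 -0.0007  0.074 ] 0.0801
top green 9 [-0.0015  0.0001  0.0748] 0.0811
top red 11 [ 0.0001 -0.0023  0.0744] 0.0803
top yellow 14 [-0.0014 -0.0018  0.0737] 0.0802
top blue 12 [-0.0013 -0.0014  0.0736] 0.0805
```

View pics/s11.png

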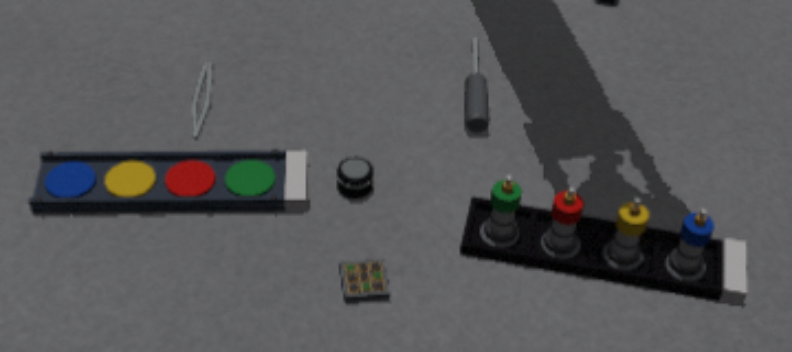

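View pics/t11.png

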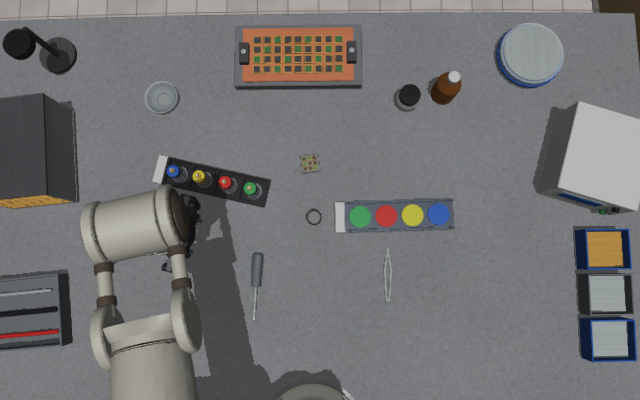

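All four heads stand upright in the right pockets: blue at the white end (173,172), then yellow, red and green (250,188). The arm is clear of everything.

```bash
python3 -c "
from station import ticket
print(ticket.sign_off())"
```

```text
the job is handed in; nothing more can be done
None
```

All four heads are standing upright in the tray in reverse order, and I handed the job in at about 34 s of the 99 s allowed. On the rack the order from the white end was green, red, yellow, blue. In the tray it is now blue, yellow, red, green from the white end.

- **Position:** my last checks with both cameras put each nozzle within about 3 mm of its pocket centre. The tops measured 79–81 mm above the table, where about 78 mm is expected.
- **Arm:** it was clear of everything when I handed in, and the highest wrist force I read was about 7 N.
- **Disagreement:** the two cameras differed from each other by about 2–3 mm, which is close to the stated calibration accuracy.
- **Slip:** while returning empty for the yellow head I moved 18 mm the wrong way. It was well above the heads, touched nothing, and I corrected it straight away.

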